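# Set out the bedside-test place

### The job

Set out the test place around the open box of glass slides and the tally counter, leaving those two and everything else on the worktop where they are. Stand the swab carton squarely behind the slide box (on its wall side), parallel to it with a gap of about 3 cm, and lay the small flat lancet carton centred on top of the swab carton, long side along long side; stand the tall strip bottle in line beside the slide box on the side away from the tally counter, again with a gap of about 3 cm, and stand the sample cup midway between the slide box and the tally counter. Keep the bottle and the cup upright all the time.

Things in the scene. Friction and masses are not known exactly. Their poses are not given: they have to be found in the camera images.
- slide_box: low open carton of glass slides, 58 mm (x) by 82 mm (y) by 38 mm high, standing on the worktop; must not be shifted. Origin at the centre of its underside; its +x axis points squarely out of its back, towards the wall, its y axis lies along its 82 mm side (+y to the left seen from the robot). It is turned at most about 0.2 rad
- tally_counter: low round tally counter (a hand counter with stubs at its sides), 45 by 64 mm, 27 mm high, on the worktop; must not be shifted. It stands 21 cm from the slide box (centre to centre), to its left or right along the slide box's y axis (within 6 mm). Origin at the centre of its underside
- swab_carton_mid (a point): centre (half-way up) of the swab carton, a closed, nearly cubic carton 60 mm (x) by 75 mm (y) by 75 mm high with a flat top, standing upright; z up. Grip it across the 60 mm
- lancet_carton_mid (a point): centre (half-way up) of the lancet carton, a small flat closed carton 34 mm (x) by 55 mm (y) by 20 mm high, lying flat; z up. Grip it across the 34 mm
- strip_bottle_mid (a point): centre (half-way up) of the strip bottle, the slim upright round bottle 42 mm in diameter and 114 mm tall; z up
- sample_cup_mid (a point): centre (half-way up) of the sample cup, an upright clear round cup with a closed screw lid, 48 mm in diameter at the lid and 66 mm tall; z up
- steel_tin: bystander: small round metal tin, 32 mm in diameter, 33 mm high, origin at the centre of its underside; leave it where it is
- forceps: bystander: thin forceps lying on the worktop near its front edge, 125 mm long, 9 mm high, origin at the centre of its underside; leave it where it is

How it is judged (in metres and radians):
At the end, for the whole second after the job is handed in: From slide box: swab carton 89 mm behind, strip bottle 92 mm beside it away from the tally counter, cup 105 mm towards it, all in line, each to 15 mm (cup in line to 17); lancet carton on swab carton to 12 mm; cartons parallel to 0.25-0.3 rad; all upright, still; references unmoved (10 mm) (x of swab_carton_mid in the frame of slide_box between 0.074 and 0.104 m and y of swab_carton_mid in the frame of slide_box between -0.015 and 0.015 m and angle between the x axis of swab_carton_mid and the x axis of slide_box, either way round below 0.25 rad and horizontal distance between lancet_carton_mid and swab_carton_mid below 0.012 m and angle between the x axis of lancet_carton_mid and the x axis of swab_carton_mid, either way round below 0.3 rad and x of strip_bottle_mid in the frame of slide_box between -0.015 and 0.015 m and x of sample_cup_mid in the frame of slide_box between -0.017 and 0.017 m and ((y of tally_counter in the frame of slide_box above 0 m and y of sample_cup_mid in the frame of slide_box between 0.09 and 0.12 m and y of strip_bottle_mid in the frame of slide_box between -0.107 and -0.077 m) or (y of tally_counter in the frame of slide_box below 0 m and y of sample_cup_mid in the frame of slide_box between -0.12 and -0.09 m and y of strip_bottle_mid in the frame of slide_box between 0.077 and 0.107 m)) and angle between each of swab_carton_mid, lancet_carton_mid, strip_bottle_mid, sample_cup_mid's own z axis and vertical below 0.12 rad and height (world z) of swab_carton_mid between 0.0315 and 0.0435 m and height (world z) of lancet_carton_mid between 0.079 and 0.091 m and height (world z) of strip_bottle_mid between 0.051 and 0.063 m and height (world z) of sample_cup_mid between 0.027 and 0.039 m and distance of each of slide_box, tally_counter from where it was at the start of the episode below 0.01 m and linear speed of each of swab_carton, lancet_carton, strip_bottle, sample_cup below 0.01 m/s); the robot touches nothing.
It fails at once if the strip bottle or the sample cup is tipped (angle between any of strip_bottle_mid, sample_cup_mid's own z axis and vertical above 0.5 rad).
It fails at once if the slide box or the tally counter is shifted by 20 mm (distance of any of slide_box, tally_counter from where it was at the start of the episode above 0.02 m).
It fails at once if a bystander is shifted by 20 mm (distance of any of steel_tin, forceps from where it was at the start of the episode above 0.02 m).
It also fails if it takes over 106 s, if anything falls off the work surface, if the arm or the gripper's body presses on something with over 40 N, if the wrist force passes 120 N, or if a joint passes its speed limit or range.

### The arm

A 7-joint arm with a two-finger parallel gripper is mounted at the origin on a cart in front of the work surface, level with it; the furniture and walls round the work are solid. World frame = base frame: x ahead of the robot, y to its left, z up, the work surface at z = 0. Lengths are in m, angles in degrees, forces in N, time in s.
With the tool pointing down it reaches from about 0.425 to 0.875 m from the base axis. Payload 4.7 kg.
Tool frame: the origin (TCP) lies between the finger pads; the fingertips stand 17 mm ahead of it and the grasp point (between the pads) lies 2 mm behind it; z points along the fingers, y is the line along which they close (so a half turn about z gives the same grasp; the last joint's range is limited). The gripper opens to 87 mm and grips with 3 to 60 N. Pads are 19 mm wide; open, the fingers measure 117 mm over their backs; the gripper's body (75 mm by 190 mm) begins 51 mm behind the grasp point.
Start: joints at [77.183, 18.392, -4.016, 83.108, 1.295, 78.541, -3.26], TCP at [0.153, -0.632, 0.24] pointing down, gripper open.
Joint ranges: [-163.93, 163.93], [-17.29, 119.83], [-79.2, 71.16], [3.27, 140.29], [-89.18, 269.18], [5.43, 117.66], [-154.24, 154.24]. Speed limits (degrees/s): [147.25, 147.25, 180, 180, 180, 180, 180].

### API

Orientations are given as [roll, pitch, yaw] about the fixed x, y, z axes, in that order (R = Rz(yaw) Ry(pitch) Rx(roll)).
In Python, from cell import env, cams gives the robot as it stands.
- The arm moves only by the shell command python3 -m pendant 'ROWS' [FORCE]. ROWS is JSON, a list of rows, each an object of numbers: "tx", "ty", "tz": the shift along the tool's x, y, z each as a share of 0.05 m, from -1 to 1; "spin": the turn about the tool's z as a share of 4 degrees, from -1 to 1; "claw": the closure, from 0 (fully open) to 1 (shut). A call has 1 to 10 rows; each row shifts and turns the commanded pose from where the row before left it, along the tool's axes as they then stand; what a row does not reach is not made up. A row lasts 1/8 s, in which the tool goes at most 62.5 mm and 10.7 degrees, less where a joint would pass 70% of its speed; a pose out of reach is approached as far as the arm can. A call with a number of a shift or a turn outside -1 to 1 is refused whole. A call with a gripper value outside its range is refused whole. The fingers move at their own pace and stop on an object; FORCE is the grip in N (left out, the last holds). Time passes only in rows, so rows that do not move let the fingers close. It gives the time, the measured TCP pose, the force, the opening and the grip force at its end, in the units of the state.
- env.get_obs(): the state, without advancing time (a new reading comes with each control period).
- cams.read_camera(name): name is "scene" or "side" or "wrist"; returns the picture (480x640x3 uint8, red, green, blue); there is no depth.
- cams.camera_info(name): a dict with "fx", "fy", "cx", "cy" (pixels), "rvec" (rotation vector, rad) and "tvec" (3), from world to camera coordinates, as OpenCV has them. Camera axes: x right, y down, z forward; pixel columns grow to the right and rows downward; lengths in m; the calibration is good to about 2 mm. The wrist camera is an equidistant fisheye: a pixel r from the principal point sees the ray r / f radians off the axis. A picture is of the moment at which its call begins: read the wrist's pose just before it. camera_info takes no time and is no camera call; for the wrist camera it gives the pose at the moment of the call.
- env.sign_off(): hands the job in; it is judged then, once.
The state is a dict: "time_s": time; "qpos": joint angles; "joint_velocities": joint speeds; "effort": joint torques, N m; "tool_pos": TCP position; "tool_rot": TCP orientation; "force": force on the tool from outside, world axes, zero at the start; "wrist_torque": the same for the moment, N m; "grip_width": finger opening in m; "grasp_force": force on a finger pad.
Only numpy, scipy, OpenCV 4.12 (cv2) and the standard library are available. Lean on these libraries where they do the work, as an engineer would, in place of code of your own. Each camera call takes 0.05 s, during which the arm holds its last target. There are 200 camera calls.

## Working session

There is one attempt and no reset: what is moved stays moved. The work goes in short steps, Python scripts to look and compute and a shell command to move; the robot and the scene stay as the last step left them, time stands still between calls to the robot, and variables do not carry over. Pictures are saved under pics/ and viewed, at most 14 in all, crops included, and the job is handed in when it is done.

```bash
mkdir -p pics; python3 - <<'E'
from cell import env,cams
import cv2
for n in("scene","side","wrist"):
    i=cams.camera_info(n);print(n,i)
    cv2.imwrite(f"pics/{n}0.png",cams.read_camera(n)[:,:,::-1])
o=env.get_obs();print(o)
E
```

```text
scene {'fx': 465.14466654946426, 'fy': 465.14466654946426, 'cx': 316.620250509545, 'cy': 235.87676600239755, 'rvec': array([ 1.11808545, -2.46901738,  0.8674991 ]), 'tvec': array([0.28924488, 0.33388797, 0.8628275 ])}
side {'fx': 579.6743055831433, 'fy': 579.6743055831433, 'cx': 316.51535435241516, 'cy': 230.01634534257417, 'rvec': array([ 2.14049462, -0.40166192,  0.21004254]), 'tvec': array([-0.45755497,  0.13720509,  1.58865129])}
wrist {'fx': 371.64829954431775, 'fy': 371.64829954431775, 'cx': 321.2853986450147, 'cy': 236.04566563790968, 'rvec': array([-2.28874957,  1.7973759 ,  0.25801142]), 'tvec': array([-0.64974051, -0.03373504,  0.39238214])}
{'time_s': 0.15, 'qpos': array([77.18333062, 18.42912765, -4.01508404, 83.16130584,  1.29355597,
       78.53977292, -3.25807067]), 'joint_velocities': array([-0.03971556, -0.08195666,  0.06657883, -0.27526199,  0.08732206,
        0.05032183, -0.14554354]), 'effort': array([ 4.50171556e-04, -4.91795826e+01, -4.04312471e-01, -3.12880254e+01,
       -6.39419840e-02,  4.04420018e-02,  1.07470426e-04]), 'tool_pos': array([ 0.15297609, -0.63132396,  0.2386931 ]), 'tool_rot': array([-1.79914930e+02,  3.86049139e-03,  1.36273369e+01]), 'force': array([-0.05487897, -0.41932293,  0.06385045]), 'wrist_torque': array([ 0.01198278, -0.01592279, -0.00706361]), 'grasp_force': 0.0, 'grip_width': 0.08701285763307334}
```

View pics/scene0.png

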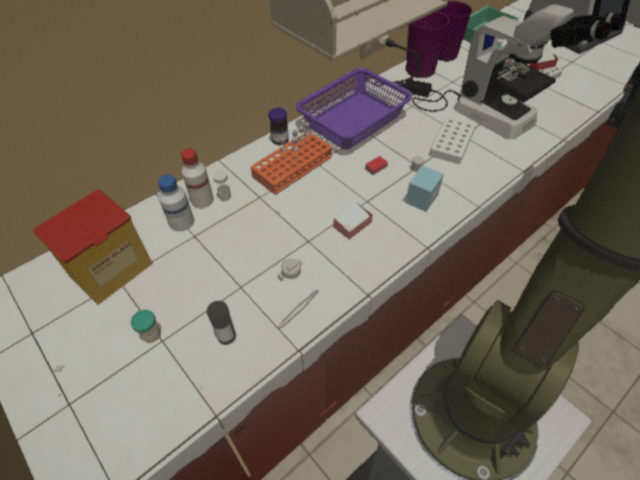

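View pics/side0.png

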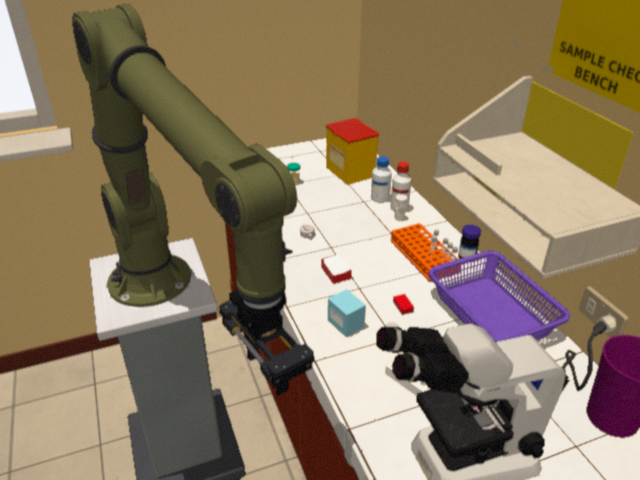

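The scene picture shows: slide box (353,218), tally counter (290,268), cyan swab carton (425,188), red lancet carton (376,165), black-capped bottle (222,322), green-lidded cup (146,325), tin (418,162), forceps (300,308). The side picture shows the same objects, with the cup partly hidden by the arm.

```bash
cat > h.py <<'E'
import numpy as np,cv2
from cell import env,cams
def ray(n,u,v,info=None):
    i=info or cams.camera_info(n);R=cv2.Rodrigues(i["rvec"])[0];t=i["tvec"]
    x=(u-i["cx"])/i["fx"];y=(v-i["cy"])/i["fy"]
    if n=="wrist":
        r=np.hypot(x,y);s=np.sin(r)/max(r,1e-9);d=np.array([x*s,y*s,np.cos(r)])
    else:d=np.array([x,y,1.])
    return -R.T@t,R.T@d
def cast(n,u,v,z,info=None):
    c,d=ray(n,u,v,info);return (c+d*(z-c[2])/d[2])
def proj(n,p,info=None):
    i=info or cams.camera_info(n);R=cv2.Rodrigues(i["rvec"])[0];q=R@np.array(p)+i["tvec"]
    if n=="wrist":
        r=np.hypot(q[0],q[1]);th=np.arctan2(r,q[2]);q=np.array([q[0]/r*th,q[1]/r*th,1.])
    return np.array([q[0]/q[2]*i["fx"]+i["cx"],q[1]/q[2]*i["fy"]+i["cy"]])
E
python3 - <<'E'
from h import *
np.set_printoptions(precision=3,suppress=True)
for k,n,u,v,z in [("slide","scene",353,214,.038),("slide","side",337,266,.038),("tally","scene",291,266,.02),("tally","side",308,230,.02),
 ("swab","scene",425,177,.075),("swab","side",347,302,.075),("lanc","scene",376,164,.02),("lanc","side",403,302,.02),
 ("bottle","scene",217,308,.114),("bottlebase","scene",226,338,0),("cup","scene",144,321,.066),("cup","side",293,167,.066),("tin","scene",418,160,.033),
 ("forc1","scene",281,325,0),("forc2","scene",318,292,0),("rack","scene",260,185,.03),("rack","scene",325,158,.03),("basket","scene",350,140,0),("orange","scene",105,295,0),("block","scene",450,155,0.01),("ms","scene",470,112,0)]:
    print(k,n,cast(n,u,v,z))
a=cv2.imread("pics/scene0.png");b=cv2.imread("pics/side0.png")
c=lambda im,x,y,w,h,s:cv2.resize(im[y:y+h,x:x+w],None,fx=s,fy=s,interpolation=cv2.INTER_CUBIC)
cv2.imwrite("pics/c1.png",np.vstack([c(a,320,140,200,100,4)[:,:],np.hstack([c(b,300,250,130,100,2),c(b,270,150,70,100,2),np.zeros((200,400,3),np.uint8)])]))
E
```

```text
slide scene [ 0.487 -0.158  0.038]
slide side [ 0.483 -0.174  0.038]
tally scene [0.478 0.046 0.02 ]
tally side [0.48  0.042 0.02 ]
swab scene [ 0.434 -0.353  0.075]
swab side [ 0.432 -0.356  0.075]
lanc scene [ 0.589 -0.343  0.02 ]
lanc side [ 0.592 -0.352  0.02 ]
bottle scene [0.439 0.251 0.114]
bottlebase scene [0.436 0.255 0.   ]
cup scene [0.541 0.368 0.066]
cup side [0.543 0.357 0.066]
tin scene [ 0.515 -0.428  0.033]
forc1 scene [0.384 0.15  0.   ]
forc2 scene [0.394 0.037 0.   ]
rack scene [ 0.728 -0.053  0.03 ]
rack scene [ 0.693 -0.249  0.03 ]
basket scene [ 0.728 -0.378  0.   ]
orange scene [0.706 0.401 0.   ]
block scene [ 0.484 -0.532  0.01 ]
ms scene [ 0.576 -0.747  0.   ]
```

View pics/c1.png

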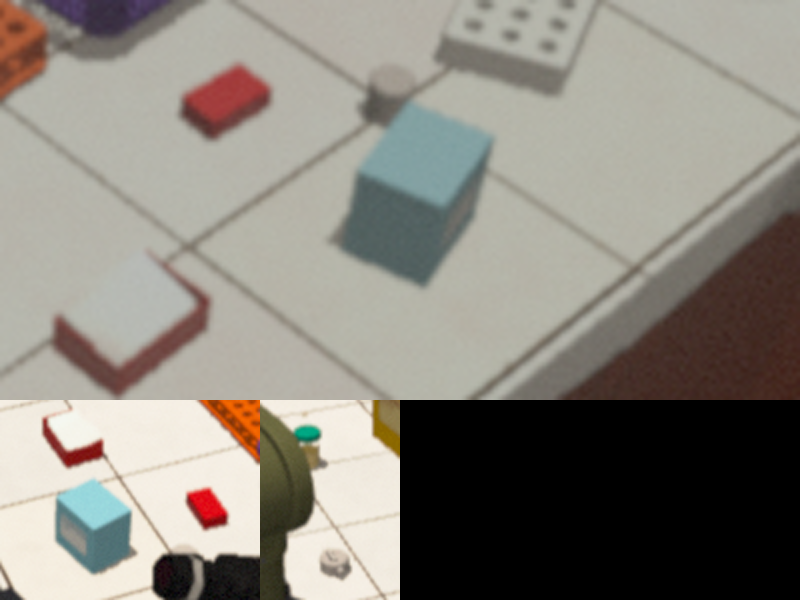

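View pics/wrist0.png

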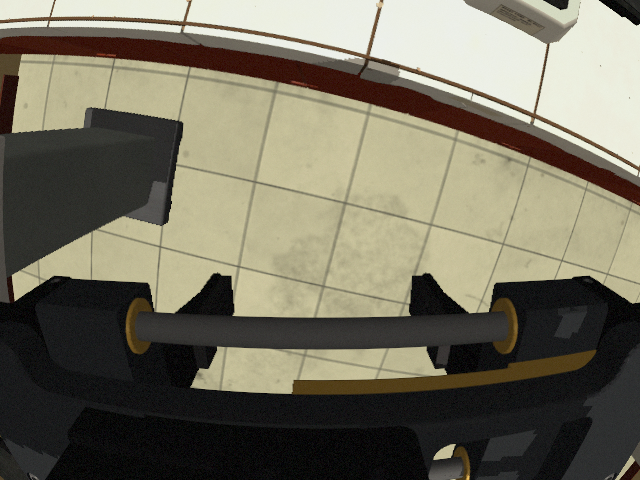

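The crop shows clear top corners of the cyan swab carton, the slide box rim and the red lancet carton. I'll cast those corners now.

```bash
python3 - <<'E'
from h import *
np.set_printoptions(precision=3,suppress=True)
def q(k,pts,z,off=(320,140),s=4):
    P=np.array([cast("scene",off[0]+(u+.5)/s-.5,off[1]+(v+.5)/s-.5,z)[:2] for u,v in pts])
    print(k,P.mean(0));
    for i in range(4):
        e=P[(i+1)%4]-P[i];print("   ",np.linalg.norm(e).round(4),np.degrees(np.arctan2(e[1],e[0])).round(1))
q("swab",[(412,101),(493,137),(442,208),(358,172)],.075)
q("slide",[(147,251),(208,301),(120,363),(55,317)],.038)
q("lanc",[(182,99),(240,66),(269,92),(212,124)],.02)
# colour masks
im=cams.read_camera("scene")[:,:,::-1];hsv=cv2.cvtColor(im,cv2.COLOR_BGR2HSV)
def mask(x,y,w,h,lo,hi,k):
    m=np.zeros((480,640),np.uint8);m[y:y+h,x:x+w]=cv2.inRange(hsv,lo,hi)[y:y+h,x:x+w]
    c=max(cv2.findContours(m,0,2)[0],key=cv2.contourArea);print(k,cv2.contourArea(c),cv2.boundingRect(c),cv2.fitEllipse(c))
mask(120,300,50,35,(70,80,40),(95,255,255),"lid")
mask(200,295,45,55,(0,0,0),(180,255,75),"cap")
mask(325,195,55,50,(0,80,30),(10,255,255),"slidered")
E
```

```text
swab [ 0.43  -0.352]
    0.057 -167.7
    0.074 105.2
    0.0566 14.8
    0.0764 -74.5
slide [ 0.482 -0.152]
    0.0548 178.5
    0.0737 90.1
    0.0527 4.7
    0.0794 -88.3
lanc [ 0.591 -0.345]
    0.0537 -93.0
    0.0323 172.0
    0.0518 86.1
    0.0314 -4.6
lid 360.0 (131, 310, 24, 22) ((142.4922332763672, 320.5762634277344), (19.78046226501465, 23.475601196289062), 59.40842819213867)
cap 443.0 (208, 302, 27, 42) ((221.17762756347656, 320.5744323730469), (18.853729248046875, 46.10649490356445), 160.95960998535156)
slidered 187.5 (334, 212, 38, 26) ((352.8507995605469, 212.62220764160156), (33.54328918457031, 44.23091125488281), 31.66034507751465)
```

```bash
python3 -m pendant '[{"tz":-0.6,"spin":1},{"tz":-0.6,"spin":1},{"spin":1},{"spin":1},{"spin":1},{"spin":1},{"spin":1},{"spin":1},{"spin":1},{"spin":1}]'
```

```text
invalid input at $[0]: expected keys tx, ty, tz, spin, claw
```

The move needs every key in each row, and a positive spin lowers the yaw. I need +90° of yaw, to 103.5°.

```bash
python3 -m pendant '[{"tx":0,"ty":0,"tz":-0.6,"spin":-1,"claw":0},{"tx":0,"ty":0,"tz":-0.6,"spin":-1,"claw":0},{"tx":0,"ty":0,"tz":0,"spin":-1,"claw":0},{"tx":0,"ty":0,"tz":0,"spin":-1,"claw":0},{"tx":0,"ty":0,"tz":0,"spin":-1,"claw":0},{"tx":0,"ty":0,"tz":0,"spin":-1,"claw":0},{"tx":0,"ty":0,"tz":0,"spin":-1,"claw":0},{"tx":0,"ty":0,"tz":0,"spin":-1,"claw":0},{"tx":0,"ty":0,"tz":0,"spin":-1,"claw":0},{"tx":0,"ty":0,"tz":0,"spin":-1,"claw":0}]' 30
python3 -m pendant '[{"tx":0,"ty":0,"tz":0,"spin":-1,"claw":0},{"tx":0,"ty":0,"tz":0,"spin":-1,"claw":0},{"tx":0,"ty":0,"tz":0,"spin":-1,"claw":0},{"tx":0,"ty":0,"tz":0,"spin":-1,"claw":0},{"tx":0,"ty":0,"tz":0,"spin":-1,"claw":0},{"tx":0,"ty":0,"tz":0,"spin":-1,"claw":0},{"tx":0,"ty":0,"tz":0,"spin":-1,"claw":0},{"tx":0,"ty":0,"tz":0,"spin":-1,"claw":0},{"tx":0,"ty":0,"tz":0,"spin":-1,"claw":0},{"tx":0,"ty":0,"tz":0,"spin":0,"claw":0}]'
```

```text
time_s: 1.45
tool_pos: [0.1531, -0.6316, 0.2992]
tool_rot: [-180.0, -0.0, 53.8]
force: [-0.5, 0.3, -0.2]
grip_width: 0.0869
grasp_force: 0.0
time_s: 2.7
tool_pos: [0.1531, -0.6316, 0.2993]
tool_rot: [-180.0, -0.0, 89.6]
force: [-0.1, -0.1, 0.4]
grip_width: 0.087
grasp_force: 0.0
```

```bash
python3 -m pendant '[{"tx":0.77,"ty":0.92,"tz":0,"spin":0,"claw":0},{"tx":0.77,"ty":0.92,"tz":0,"spin":0,"claw":0},{"tx":0.77,"ty":0.92,"tz":0,"spin":0,"claw":0},{"tx":0.77,"ty":0.92,"tz":0,"spin":0,"claw":0},{"tx":0.77,"ty":0.92,"tz":0,"spin":0,"claw":0},{"tx":0.77,"ty":0.92,"tz":0,"spin":0,"claw":0},{"tx":0,"ty":0,"tz":0,"spin":0,"claw":0},{"tx":0,"ty":0,"tz":0,"spin":0,"claw":0}]'
python3 - <<'E'
from h import *
i=cams.camera_info("wrist");im=cams.read_camera("wrist");cv2.imwrite("pics/w1.png",im[:,:,::-1])
for p in [(.482,-.158,.038),(.43,-.352,.075),(.591,-.345,.02)]:print(proj("wrist",p,i))
print(i)
E
```

```text
time_s: 3.7
tool_pos: [0.4303, -0.4028, 0.2994]
tool_rot: [-180.0, 0.0, 89.6]
force: [-0.6, -0.4, -0.5]
grip_width: 0.0872
grasp_force: 0.0
[365.6322178  -13.91625375]
[319.34886747 156.42898356]
[455.42089984 150.13083561]
{'fx': 371.64829954431775, 'fy': 371.64829954431775, 'cx': 321.2853986450147, 'cy': 236.04566563790968, 'rvec': array([-2.85943523e+00,  8.41065284e-03,  2.06346206e-03]), 'tvec': array([-0.43396843, -0.43551637,  0.3378813 ])}
```

View pics/w1.png

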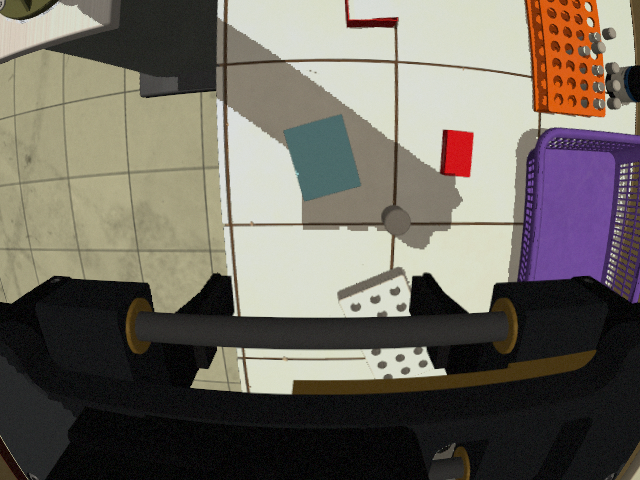

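The wrist view, from almost straight above, shows the swab carton top at (322,157), the lancet carton at (457,153), the tin at (396,220) and the slide box's front edge at the top (372,20). I'll move on to see the slide box and counter, and measure the cartons with masks.

```bash
python3 -m pendant '[{"tx":1,"ty":0,"tz":0,"spin":0,"claw":0},{"tx":1,"ty":0,"tz":0,"spin":0,"claw":0},{"tx":1,"ty":0,"tz":0,"spin":0,"claw":0},{"tx":0.6,"ty":0,"tz":0,"spin":0,"claw":0},{"tx":0,"ty":0,"tz":0,"spin":0,"claw":0},{"tx":0,"ty":0,"tz":0,"spin":0,"claw":0}]'
cat >> h.py <<'E'
np.set_printoptions(precision=4,suppress=True)
def quad(im,i,lo,hi,roi,z,k):
    "minAreaRect of the mask's points cast on plane z"
    x,y,w,h=roi;hsv=cv2.cvtColor(im[:,:,::-1],cv2.COLOR_BGR2HSV) if im is not None else None
    m=cv2.inRange(hsv[y:y+h,x:x+w],lo,hi)
    c=cv2.convexHull(np.vstack([a for a in cv2.findContours(m,0,1)[0] if cv2.contourArea(a)>15]))[:,0]+[x,y]
    P=np.array([cast("wrist",u,v,z,i)[:2] for u,v in c],np.float32)
    r=cv2.minAreaRect(P*1000);print(k,np.array(r[0])/1000,np.array(r[1]).round(1),round(r[2],1));return r
E
python3 - <<'E'
from h import *
i=cams.camera_info("wrist");im=cams.read_camera("wrist");cv2.imwrite("pics/w2.png",im[:,:,::-1])
import pickle;pickle.dump(i,open("w2.pkl","wb"));print(env.get_obs()["tool_pos"])
j={'fx':371.64829954431775,'fy':371.64829954431775,'cx':321.2853986450147,'cy':236.04566563790968,'rvec':np.array([-2.85943523e+00,8.41065284e-03,2.06346206e-03]),'tvec':np.array([-0.43396843,-0.43551637,0.3378813])}
o=cv2.imread("pics/w1.png")[:,:,::-1]
quad(o,j,(80,60,50),(105,255,255),(270,100,110,115),.075,"swab")
quad(o,j,(0,150,120),(8,255,255),(425,115,65,75),.02,"lanc")
E
```

```text
time_s: 4.5
tool_pos: [0.4312, -0.2246, 0.2996]
tool_rot: [180.0, 0.1, 89.5]
force: [0.2, 0.1, -0.7]
grip_width: 0.0867
grasp_force: 0.0
[ 0.4312 -0.2247  0.2994]
swab [ 0.4328 -0.3533] [58.9 73.7] 15.4
lanc [ 0.5953 -0.3486] [53.8 33.5] 87.4
```

View pics/w2.png

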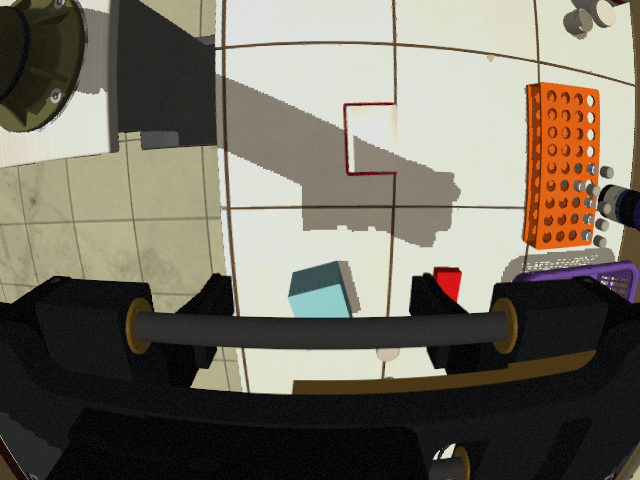

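The slide box rim shows as a red outline, x 345–396 and y 102–174, nearly parallel to the image axes. The tally counter is out of view.

```bash
python3 - <<'E'
from h import *
import pickle
i=pickle.load(open("w2.pkl","rb"));o=cv2.imread("pics/w2.png")[:,:,::-1]
quad(o,i,(0,110,30),(12,255,255),(335,92,65,90),.038,"slide")
for uv in [(345,103),(396,103),(345,174),(396,174)]:print(cast("wrist",*uv,.038,i))
cv2.imwrite("pics/c2.png",cv2.resize(cv2.imread("pics/w2.png")[90:190,330:410],None,fx=6,fy=6,interpolation=0))
E
```

```text
slide [ 0.4869 -0.1565] [56.5 80.7] 1.6
[ 0.4592 -0.1177  0.038 ]
[ 0.5152 -0.1164  0.038 ]
[ 0.4591 -0.196   0.038 ]
[ 0.5162 -0.1956  0.038 ]
```

View pics/c2.png

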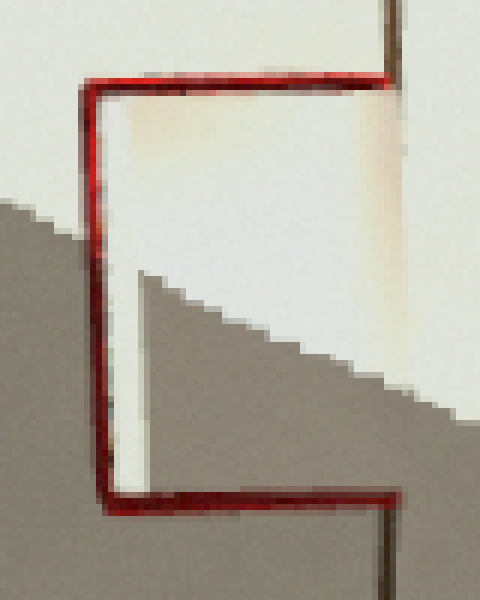

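```bash
python3 -m pendant '[{"tx":-0.86,"ty":0.02,"tz":0,"spin":0,"claw":0},{"tx":-0.86,"ty":0.02,"tz":0,"spin":0,"claw":0},{"tx":-0.86,"ty":0.02,"tz":0,"spin":0,"claw":0},{"tx":0,"ty":0,"tz":0.8,"spin":-1,"claw":0},{"tx":0,"ty":0,"tz":0.8,"spin":-1,"claw":0},{"tx":0,"ty":0,"tz":0.8,"spin":-1,"claw":0},{"tx":0,"ty":0,"tz":0.6,"spin":-1,"claw":0},{"tx":0,"ty":0,"tz":0,"spin":0,"claw":0}]'
```

```text
time_s: 5.55
tool_pos: [0.4316, -0.3519, 0.1466]
tool_rot: [-179.8, -0.3, 105.4]
force: [0.2, -0.0, -0.1]
grip_width: 0.0871
grasp_force: 0.0
```

```bash
python3 -m pendant '[{"tx":0,"ty":0,"tz":0.7,"spin":0,"claw":0},{"tx":0,"ty":0,"tz":0.7,"spin":0,"claw":0},{"tx":0,"ty":0,"tz":0.6,"spin":0,"claw":0},{"tx":0,"ty":0,"tz":0,"spin":0,"claw":0},{"tx":0,"ty":0,"tz":0,"spin":0,"claw":1},{"tx":0,"ty":0,"tz":0,"spin":0,"claw":1},{"tx":0,"ty":0,"tz":0,"spin":0,"claw":1},{"tx":0,"ty":0,"tz":0,"spin":0,"claw":1},{"tx":0,"ty":0,"tz":0,"spin":0,"claw":1}]' 25
```

```text
time_s: 6.68
tool_pos: [0.434, -0.3522, 0.0504]
tool_rot: [-180.0, 0.1, 105.6]
force: [-2.3, -0.1, 6.1]
grip_width: 0.0601
grasp_force: 25.0
```

```bash
python3 -m pendant '[{"tx":0,"ty":0,"tz":-0.8,"spin":0,"claw":1},{"tx":0,"ty":0,"tz":-0.8,"spin":0.9,"claw":1},{"tx":0,"ty":0,"tz":0,"spin":0.9,"claw":1},{"tx":0,"ty":0,"tz":0,"spin":0.8,"claw":1},{"tx":0,"ty":0,"tz":0,"spin":0.8,"claw":1},{"tx":0.77,"ty":0.6,"tz":0,"spin":0,"claw":1},{"tx":0.77,"ty":0.6,"tz":0,"spin":0,"claw":1},{"tx":0.77,"ty":0.6,"tz":0,"spin":0,"claw":1},{"tx":0.77,"ty":0.6,"tz":0,"spin":0,"claw":1},{"tx":0.77,"ty":0.6,"tz":0,"spin":0,"claw":1}]'
python3 -m pendant '[{"tx":0,"ty":0,"tz":0,"spin":0,"claw":1},{"tx":0,"ty":0,"tz":0,"spin":0,"claw":1}]'
```

```text
time_s: 7.92
tool_pos: [0.5775, -0.1523, 0.129]
tool_rot: [-180.0, -0.0, 92.0]
force: [0.3, -0.2, -2.3]
grip_width: 0.0598
grasp_force: 25.0
time_s: 8.18
tool_pos: [0.5765, -0.154, 0.1288]
tool_rot: [-179.9, 0.0, 92.1]
force: [0.0, -0.1, -1.1]
grip_width: 0.0601
grasp_force: 25.0
```

```bash
python3 -m pendant '[{"tx":0,"ty":0,"tz":0.5,"spin":0,"claw":1},{"tx":0,"ty":0,"tz":0.5,"spin":0,"claw":1},{"tx":0,"ty":0,"tz":0.35,"spin":0,"claw":1},{"tx":0,"ty":0,"tz":0.14,"spin":0,"claw":1},{"tx":0,"ty":0,"tz":0.07,"spin":0,"claw":1},{"tx":0,"ty":0,"tz":0,"spin":0,"claw":1}]'
```

```text
time_s: 8.93
tool_pos: [0.5774, -0.154, 0.0521]
tool_rot: [180.0, 0.0, 92.0]
force: [0.3, -0.3, -1.1]
grip_width: 0.0599
grasp_force: 25.0
```

```bash
python3 -m pendant '[{"tx":0,"ty":0,"tz":0.04,"spin":0,"claw":1},{"tx":0,"ty":0,"tz":0,"spin":0,"claw":0.15},{"tx":0,"ty":0,"tz":0,"spin":0,"claw":0.15},{"tx":0,"ty":0,"tz":0,"spin":0,"claw":0.15},{"tx":0,"ty":0,"tz":-0.8,"spin":0,"claw":0.15},{"tx":0,"ty":0,"tz":-0.9,"spin":0,"claw":0.15},{"tx":-1,"ty":0,"tz":-0.9,"spin":0,"claw":0.15},{"tx":-1,"ty":0,"tz":-0.9,"spin":0,"claw":0.15},{"tx":0,"ty":0,"tz":0,"spin":0,"claw":0.15},{"tx":0,"ty":0,"tz":0,"spin":0,"claw":0.15}]'
python3 - <<'E'
from h import *
i=cams.camera_info("wrist");im=cams.read_camera("wrist");cv2.imwrite("pics/w3.png",im[:,:,::-1])
import pickle;pickle.dump(i,open("w3.pkl","wb"));print(env.get_obs()["tool_pos"],proj("wrist",(.576,-.1534,.075),i),proj("wrist",(.487,-.1565,.038),i))
E
```

```text
time_s: 10.18
tool_pos: [0.5801, -0.2461, 0.2177]
tool_rot: [-180.0, -0.1, 92.0]
force: [0.1, 0.2, 0.8]
grip_width: 0.0739
grasp_force: 0.0
[ 0.58   -0.2451  0.2171] [318.4087 109.8559] [218.1096 115.2917]
```

View pics/w3.png

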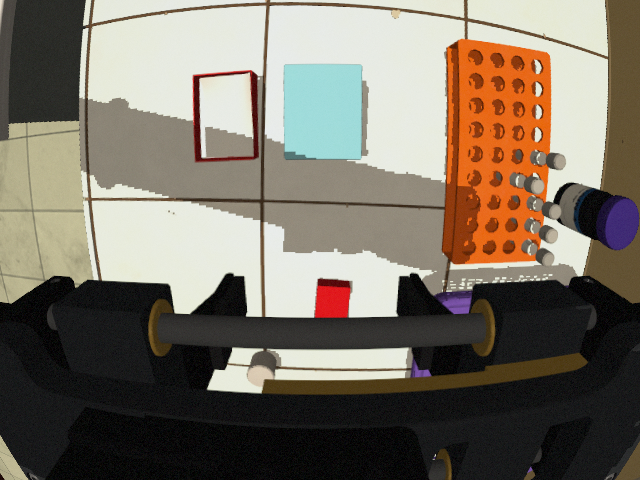

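The swab carton top (284–362, 64–158) now stands squarely behind the slide box (193–258, 71–161). The lancet carton is at (333,298). Measuring both.

```bash
python3 - <<'E'
from h import *
import pickle
i=pickle.load(open("w3.pkl","rb"));o=cv2.imread("pics/w3.png")[:,:,::-1]
s=quad(o,i,(75,40,50),(105,255,255),(275,55,100,115),.075,"swab")
r=quad(o,i,(0,110,30),(12,255,255),(185,60,82,110),.038,"slide")
quad(o,i,(0,150,120),(8,255,255),(305,275,55,42),.02,"lanc(part)")
a=np.radians(r[2] if r[2]<45 else r[2]-90);d=(np.array(s[0])-r[0]);print(d[0]*np.cos(a)+d[1]*np.sin(a),-d[0]*np.sin(a)+d[1]*np.cos(a))
E
```

```text
swab [ 0.5792 -0.1541] [59.6 74.6] 2.1
slide [ 0.4928 -0.1571] [59.6 80.1] 2.4
lanc(part) [ 0.596  -0.3388] [35.  33.5] 88.0
86.44884798612307 -0.6544079266687679
```

```bash
python3 - <<'E'
from h import *
j={'fx':371.64829954431775,'fy':371.64829954431775,'cx':321.2853986450147,'cy':236.04566563790968,'rvec':np.array([-2.85943523e+00,8.41065284e-03,2.06346206e-03]),'tvec':np.array([-0.43396843,-0.43551637,0.3378813])}
for z in(0,.03,.05,.06,.07,.08):print(z,cast("wrist",538,131,z,j),cast("wrist",520,280,z,j),cast("scene",297,106,z),cast("side",430,270,z))
E
```

```text
0 [ 0.7204 -0.3121  0.    ] [ 0.7179 -0.5237  0.    ] [ 0.9634 -0.369   0.    ] [ 0.7385 -0.2404  0.    ]
0.03 [ 0.701  -0.3131  0.03  ] [ 0.6987 -0.5105  0.03  ] [ 0.9294 -0.3431  0.03  ] [ 0.7159 -0.2724  0.03  ]
0.05 [ 0.6881 -0.3138  0.05  ] [ 0.6859 -0.5016  0.05  ] [ 0.9068 -0.3259  0.05  ] [ 0.7009 -0.2938  0.05  ]
0.06 [ 0.6816 -0.3141  0.06  ] [ 0.6794 -0.4972  0.06  ] [ 0.8955 -0.3173  0.06  ] [ 0.6934 -0.3044  0.06  ]
0.07 [ 0.6751 -0.3144  0.07  ] [ 0.673  -0.4928  0.07  ] [ 0.8842 -0.3086  0.07  ] [ 0.6859 -0.3151  0.07  ]
0.08 [ 0.6687 -0.3148  0.08  ] [ 0.6666 -0.4884  0.08  ] [ 0.8728 -0.3     0.08  ] [ 0.6784 -0.3258  0.08  ]
```

```bash
python3 -m pendant '[{"tx":0,"ty":0,"tz":0,"spin":1,"claw":0.35},{"tx":-0.69,"ty":0.13,"tz":0.4,"spin":0,"claw":0.35},{"tx":-0.69,"ty":0.13,"tz":0.4,"spin":0,"claw":0.35},{"tx":-0.68,"ty":0.12,"tz":0.2,"spin":0,"claw":0.35},{"tx":0,"ty":0,"tz":0,"spin":0,"claw":0.35},{"tx":0,"ty":0,"tz":0,"spin":0,"claw":0.35}]'
```

```text
time_s: 10.98
tool_pos: [0.5961, -0.3477, 0.1673]
tool_rot: [-179.9, -0.1, 88.2]
force: [-0.4, 0.5, 0.3]
grip_width: 0.0567
grasp_force: 0.0
```

```bash
python3 -m pendant '[{"tx":-0.01,"ty":-0.12,"tz":0.8,"spin":0,"claw":0.35},{"tx":0,"ty":0,"tz":0.8,"spin":0,"claw":0.35},{"tx":0,"ty":0,"tz":0.6,"spin":0,"claw":0.35},{"tx":0,"ty":0,"tz":0.4,"spin":0,"claw":0.35},{"tx":0,"ty":0,"tz":0.2,"spin":0,"claw":0.35},{"tx":0,"ty":0,"tz":0,"spin":0,"claw":0.35}]'
```

```text
time_s: 11.72
tool_pos: [0.59, -0.3501, 0.0283]
tool_rot: [180.0, -0.0, 88.1]
force: [-0.2, -0.8, -0.2]
grip_width: 0.0566
grasp_force: 0.0
```

```bash
python3 -m pendant '[{"tx":0.03,"ty":0,"tz":0.05,"spin":0,"claw":0.35},{"tx":0,"ty":0,"tz":0,"spin":0,"claw":1},{"tx":0,"ty":0,"tz":0,"spin":0,"claw":1},{"tx":0,"ty":0,"tz":0,"spin":0,"claw":1},{"tx":0,"ty":0,"tz":0,"spin":0,"claw":1},{"tx":0,"ty":0,"tz":0,"spin":0,"claw":1}]' 15
```

```text
time_s: 12.48
tool_pos: [0.5901, -0.3493, 0.0261]
tool_rot: [180.0, 0.0, 88.0]
force: [-0.1, -0.6, 2.2]
grip_width: 0.0339
grasp_force: 15.0
```

```bash
python3 -m pendant '[{"tx":0,"ty":0,"tz":-0.7,"spin":0,"claw":1},{"tx":0,"ty":0,"tz":-0.8,"spin":0,"claw":1},{"tx":0,"ty":0,"tz":-0.6,"spin":-1,"claw":1},{"tx":0.78,"ty":-0.02,"tz":0,"spin":0,"claw":1},{"tx":0.78,"ty":-0.02,"tz":0,"spin":0,"claw":1},{"tx":0.78,"ty":-0.02,"tz":0,"spin":0,"claw":1},{"tx":0.78,"ty":-0.02,"tz":0,"spin":0,"claw":1},{"tx":0.78,"ty":-0.02,"tz":0,"spin":0,"claw":1},{"tx":0,"ty":0,"tz":0,"spin":0,"claw":1},{"tx":0,"ty":0,"tz":0,"spin":0,"claw":1}]'
```

```text
time_s: 13.72
tool_pos: [0.5777, -0.1551, 0.1305]
tool_rot: [-180.0, 0.1, 92.0]
force: [0.4, -1.4, -0.5]
grip_width: 0.0334
grasp_force: 15.0
```

```bash
python3 -m pendant '[{"tx":0,"ty":0.02,"tz":0.3,"spin":0,"claw":1},{"tx":0,"ty":0,"tz":0.2,"spin":0,"claw":1},{"tx":0,"ty":0,"tz":0.05,"spin":0,"claw":1},{"tx":0,"ty":0,"tz":0.02,"spin":0,"claw":1},{"tx":0,"ty":0,"tz":0,"spin":0,"claw":1}]'
```

```text
time_s: 14.35
tool_pos: [0.5791, -0.1544, 0.1023]
tool_rot: [180.0, 0.0, 92.0]
force: [-0.2, 0.3, -0.3]
grip_width: 0.0338
grasp_force: 15.0
```

Next I release, retreat upward, and look.

```bash
python3 -m pendant '[{"tx":0,"ty":0,"tz":0.03,"spin":0,"claw":1},{"tx":0,"ty":0,"tz":0,"spin":0,"claw":0.4},{"tx":0,"ty":0,"tz":0,"spin":0,"claw":0.4},{"tx":0,"ty":0,"tz":0,"spin":0,"claw":0.4},{"tx":0,"ty":0,"tz":-0.8,"spin":0,"claw":0.3},{"tx":0,"ty":0,"tz":-0.9,"spin":0,"claw":0.1},{"tx":-1,"ty":0,"tz":-0.9,"spin":0,"claw":0},{"tx":-1,"ty":0,"tz":-0.9,"spin":0,"claw":0},{"tx":0,"ty":0,"tz":0,"spin":0,"claw":0},{"tx":0,"ty":0,"tz":0,"spin":0,"claw":0}]'
python3 - <<'E'
from h import *
i=cams.camera_info("wrist");im=cams.read_camera("wrist");cv2.imwrite("pics/w4.png",im[:,:,::-1])
u,v=proj("wrist",(.579,-.154,.075),i).astype(int);print(u,v)
quad(im,i,(75,40,50),(105,255,255),(u-60,v-70,120,140),.075,"swab")
quad(im,i,(0,150,120),(8,255,255),(u-30,v-45,60,90),.095,"lanc")
E
```

```text
time_s: 15.6
tool_pos: [0.5821, -0.2466, 0.2688]
tool_rot: [-180.0, -0.1, 92.0]
force: [1.4, 0.8, -1.0]
grip_width: 0.0867
grasp_force: 0.0
320 113
swab [ 0.5791 -0.1541] [59.4 74.2] 2.4
lanc [ 0.5803 -0.1536] [33.  53.8] 2.3
```

View pics/w4.png

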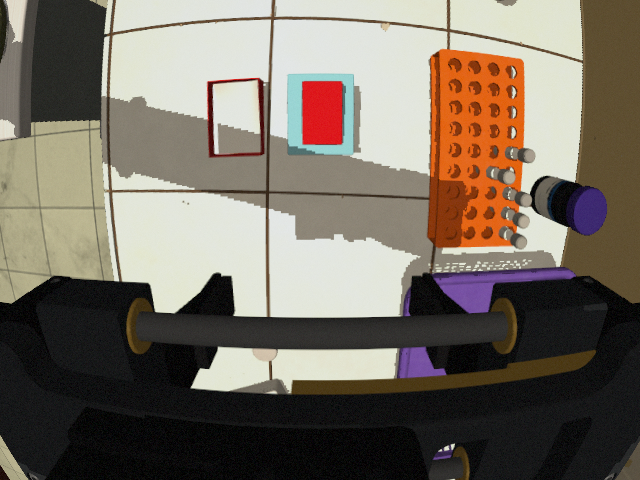

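The lancet carton (302–342, 81–145) sits centred on the swab carton, within 1.5 mm. Next I go to look at the bottle and the cup.

```bash
python3 -m pendant '[{"tx":0.96,"ty":-0.22,"tz":0,"spin":0,"claw":0},{"tx":0.96,"ty":-0.22,"tz":-0.2,"spin":0,"claw":0},{"tx":0.96,"ty":-0.22,"tz":-0.2,"spin":0,"claw":0},{"tx":0.96,"ty":-0.22,"tz":-0.2,"spin":0,"claw":0},{"tx":0.96,"ty":-0.22,"tz":-0.2,"spin":0,"claw":0},{"tx":0.96,"ty":-0.22,"tz":0,"spin":0,"claw":0},{"tx":0.96,"ty":-0.22,"tz":0,"spin":0,"claw":0},{"tx":0.96,"ty":-0.22,"tz":0,"spin":0,"claw":0},{"tx":0,"ty":0,"tz":0,"spin":0,"claw":0},{"tx":0,"ty":0,"tz":0,"spin":0,"claw":0}]'
python3 - <<'E'
from h import *
i=cams.camera_info("wrist");im=cams.read_camera("wrist");cv2.imwrite("pics/w5.png",im[:,:,::-1])
import pickle;pickle.dump(i,open("w5.pkl","wb"))
print(env.get_obs()["tool_pos"],proj("wrist",(.438,.252,.114),i),proj("wrist",(.542,.362,.066),i))
E
```

```text
time_s: 16.9
tool_pos: [0.48, 0.1335, 0.3084]
tool_rot: [-179.9, 0.1, 92.1]
force: [-0.0, 0.5, 0.3]
grip_width: 0.0871
grasp_force: 0.0
[0.4804 0.1326 0.3085] [278.4132  83.8921] [387.3183  -3.6297]
```

View pics/w5.png

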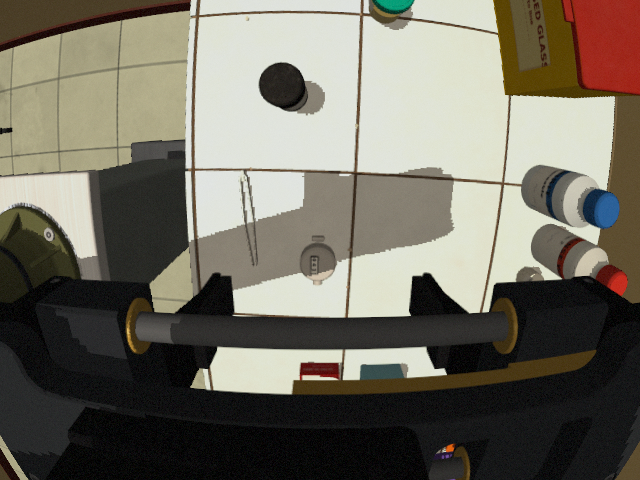

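The bottle cap is at (281,86), the counter at (318,262), the forceps at (248,218), and the cup lid is cut off at the top edge (392,3). I'll measure the bottle cap from its silhouette.

```bash
cat >> h.py <<'E'
def top(im,i,lo,hi,roi,z,k):
    "centre of a round top at z: outer rim extreme of its mask, minus the radius, along the line away from the camera"
    x,y,w,h=roi;hsv=cv2.cvtColor(im[:,:,::-1].copy(),cv2.COLOR_BGR2HSV);m=cv2.inRange(hsv[y:y+h,x:x+w],lo,hi)
    c=max(cv2.findContours(m,0,1)[0],key=cv2.contourArea)[:,0]+[x,y]
    P=np.array([cast("wrist",u,v,z,i)[:2] for u,v in c]);o=ray("wrist",320,240,i)[0][:2]
    d=P.mean(0)-o;d/=np.linalg.norm(d);e=np.array([-d[1],d[0]]);a=P@e;b=(P-o)@d
    r=(a.max()-a.min())/2;ctr=o+d*(b.max()-r)+e*((a.max()+a.min())/2-o@e)
    print(k,"centre",ctr,"diam",2*r,"touches edge",(c[:,1].min()<=0));return ctr
E
python3 - <<'E'
from h import *
import pickle
i=pickle.load(open("w5.pkl","rb"));o=cv2.imread("pics/w5.png")[:,:,::-1]
g=cv2.cvtColor(o[60:112,250:320].copy(),cv2.COLOR_RGB2GRAY);print(g[24,::5])
top(o,i,(0,0,0),(180,255,75),(250,52,65,65),.114,"bottle")
print("tally",cast("wrist",318,262,.027,i))
E
```

```text
[225 224  28  40  43  36  38  41  37  34  32 120 129 127]
bottle centre [0.4402 0.2521] diam 0.04011879117103301 touches edge False
tally [0.4802 0.0522 0.027 ]
```

```bash
python3 -m pendant '[{"tx":0.8,"ty":-0.24,"tz":0,"spin":0,"claw":0},{"tx":0.8,"ty":-0.24,"tz":0,"spin":0,"claw":0},{"tx":0.81,"ty":-0.24,"tz":0,"spin":0,"claw":0},{"tx":0,"ty":0,"tz":0.8,"spin":0,"claw":0},{"tx":0,"ty":0,"tz":0.8,"spin":0,"claw":0},{"tx":0,"ty":0,"tz":0.8,"spin":0,"claw":0},{"tx":0,"ty":0,"tz":0.3,"spin":0,"claw":0},{"tx":0,"ty":0,"tz":0,"spin":0,"claw":0},{"tx":0,"ty":0,"tz":0,"spin":0,"claw":0}]'
```

```text
time_s: 18.08
tool_pos: [0.4415, 0.2529, 0.1757]
tool_rot: [179.9, -0.0, 92.0]
force: [-0.3, -0.4, -0.6]
grip_width: 0.087
grasp_force: 0.0
```

```bash
python3 -m pendant '[{"tx":-0.01,"ty":-0.02,"tz":0.7,"spin":0,"claw":0},{"tx":0,"ty":0,"tz":0.7,"spin":0,"claw":0.1},{"tx":0,"ty":0,"tz":0.4,"spin":0,"claw":0.2},{"tx":0,"ty":0,"tz":0.15,"spin":0,"claw":0.3},{"tx":0,"ty":0,"tz":0,"spin":0,"claw":0.4},{"tx":0,"ty":0,"tz":0,"spin":0,"claw":0.45},{"tx":0,"ty":0,"tz":0,"spin":0,"claw":0.5},{"tx":0,"ty":0,"tz":0,"spin":0,"claw":0.7},{"tx":0,"ty":0,"tz":0,"spin":0,"claw":1},{"tx":0,"ty":0,"tz":0,"spin":0,"claw":1}]' 20
```

```text
time_s: 19.32
tool_pos: [0.4397, 0.2521, 0.0772]
tool_rot: [180.0, 0.0, 92.0]
force: [-0.3, -0.1, 5.0]
grip_width: 0.0403
grasp_force: 20.0
```

```bash
python3 -m pendant '[{"tx":0,"ty":0,"tz":-0.4,"spin":0,"claw":1},{"tx":0,"ty":0,"tz":-0.8,"spin":0,"claw":1},{"tx":-0.4,"ty":0.03,"tz":-0.8,"spin":0,"claw":1},{"tx":-0.8,"ty":0.06,"tz":0,"spin":0,"claw":1},{"tx":-0.9,"ty":0.06,"tz":0,"spin":0,"claw":1},{"tx":-0.9,"ty":0.06,"tz":0,"spin":0,"claw":1},{"tx":-0.9,"ty":0.06,"tz":0,"spin":0,"claw":1},{"tx":-0.9,"ty":0.06,"tz":0,"spin":0,"claw":1},{"tx":-0.9,"ty":0.06,"tz":0,"spin":0,"claw":1},{"tx":-0.9,"ty":0.06,"tz":0,"spin":0,"claw":1}]'
python3 -m pendant '[{"tx":-0.9,"ty":0.06,"tz":0,"spin":0,"claw":1},{"tx":-0.9,"ty":0.06,"tz":0,"spin":0,"claw":1},{"tx":-0.9,"ty":0.06,"tz":0,"spin":0,"claw":1},{"tx":-0.75,"ty":0.06,"tz":0,"spin":0,"claw":1},{"tx":0,"ty":0,"tz":0,"spin":0,"claw":1},{"tx":0,"ty":0,"tz":0,"spin":0,"claw":1},{"tx":0,"ty":0,"tz":0,"spin":0,"claw":1}]'
```

```text
time_s: 20.58
tool_pos: [0.4738, -0.0782, 0.1779]
tool_rot: [179.9, 0.0, 92.1]
force: [1.6, 1.4, -0.7]
grip_width: 0.0404
grasp_force: 20.0
time_s: 21.45
tool_pos: [0.492, -0.2474, 0.1772]
tool_rot: [180.0, -0.0, 92.2]
force: [0.3, 0.1, -1.6]
grip_width: 0.0406
grasp_force: 20.0
```

```bash
python3 -m pendant '[{"tx":-0.03,"ty":0,"tz":0.6,"spin":0,"claw":1},{"tx":0,"ty":0,"tz":0.7,"spin":0,"claw":1},{"tx":0,"ty":0,"tz":0.4,"spin":0,"claw":1},{"tx":0,"ty":0,"tz":0.2,"spin":0,"claw":1},{"tx":0,"ty":0,"tz":0.07,"spin":0,"claw":1},{"tx":0,"ty":0,"tz":0,"spin":0,"claw":1},{"tx":0,"ty":0,"tz":0,"spin":0,"claw":1}]'
```

```text
time_s: 22.32
tool_pos: [0.4923, -0.2507, 0.0792]
tool_rot: [179.9, 0.1, 92.0]
force: [-0.6, -0.1, 0.3]
grip_width: 0.0399
grasp_force: 20.0
```

```bash
python3 -m pendant '[{"tx":0.03,"ty":0,"tz":0.04,"spin":0,"claw":1},{"tx":0,"ty":0,"tz":0,"spin":0,"claw":1},{"tx":0,"ty":0,"tz":0,"spin":0,"claw":0.4},{"tx":0,"ty":0,"tz":0,"spin":0,"claw":0.25},{"tx":0,"ty":0,"tz":0,"spin":0,"claw":0.2},{"tx":0,"ty":0,"tz":0,"spin":0,"claw":0.2},{"tx":0,"ty":0,"tz":-0.6,"spin":0,"claw":0.2},{"tx":0,"ty":0,"tz":-1,"spin":0,"claw":0.1},{"tx":0,"ty":0,"tz":-1,"spin":0,"claw":0},{"tx":0,"ty":0,"tz":-1,"spin":0,"claw":0}]'
python3 -m pendant '[{"tx":0.9,"ty":-0.05,"tz":-0.6,"spin":0,"claw":0},{"tx":0.9,"ty":-0.05,"tz":0,"spin":0,"claw":0},{"tx":0.9,"ty":-0.05,"tz":0,"spin":0,"claw":0},{"tx":0.9,"ty":-0.05,"tz":0,"spin":0,"claw":0},{"tx":0.9,"ty":-0.05,"tz":0,"spin":0,"claw":0},{"tx":0.9,"ty":-0.05,"tz":0,"spin":0,"claw":0},{"tx":0.9,"ty":0.2,"tz":0,"spin":0,"claw":0},{"tx":0.9,"ty":0.2,"tz":0,"spin":0,"claw":0},{"tx":0.9,"ty":0.2,"tz":0,"spin":0,"claw":0},{"tx":0.9,"ty":0.2,"tz":0,"spin":0,"claw":0}]'
python3 -m pendant '[{"tx":0,"ty":0,"tz":0,"spin":0,"claw":0},{"tx":0,"ty":0,"tz":0,"spin":0,"claw":0}]'
python3 - <<'E'
from h import *
i=cams.camera_info("wrist");im=cams.read_camera("wrist")
import pickle;pickle.dump(i,open("w6.pkl","wb"));print(env.get_obs()["tool_pos"],proj("wrist",(.542,.362,.066),i))
cv2.imwrite("pics/w6.png",im[:,:,::-1]);s=cams.read_camera("side")[:,:,::-1];t=cams.read_camera("scene")[:,:,::-1]
cv2.imwrite("pics/m6.png",cv2.resize(np.vstack([np.hstack([im[:,:,::-1],s]),np.hstack([t,t*0])]),(800,600)))
E
```

```text
time_s: 23.58
tool_pos: [0.4915, -0.2488, 0.2579]
tool_rot: [180.0, 0.0, 92.0]
force: [-0.0, 0.0, -1.5]
grip_width: 0.0854
grasp_force: 0.0
time_s: 24.82
tool_pos: [0.501, 0.2029, 0.2865]
tool_rot: [180.0, 0.0, 92.0]
force: [-0.1, 0.2, 1.0]
grip_width: 0.0869
grasp_force: 0.0
time_s: 25.08
tool_pos: [0.5007, 0.2011, 0.2859]
tool_rot: [-180.0, 0.0, 92.0]
force: [-1.2, -1.2, 0.6]
grip_width: 0.0871
grasp_force: 0.0
[0.5009 0.2003 0.286 ] [368.3617  48.8702]
```

View pics/m6.png

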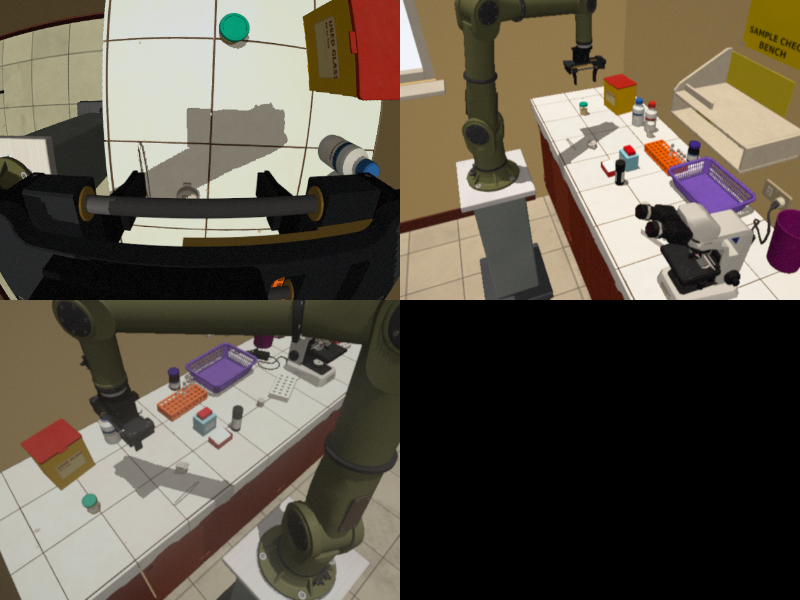

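The bottle stands upright in line with the slide box. The cup lid is at about (374,44) in the wrist view and the used-glass bin's near corner at about (488,144).

```bash
python3 - <<'E'
from h import *
import pickle
i=pickle.load(open("w6.pkl","rb"));o=cv2.imread("pics/w6.png")[:,:,::-1]
top(o,i,(70,80,40),(95,255,255),(330,5,90,85),.066,"cup")
for z in(0,.05,.1,.15):print(z,cast("wrist",488,146,z,i),cast("wrist",488,20,z,i))
E
```

```text
cup centre [0.5485 0.3691] diam 0.04681831260960906 touches edge False
0 [0.7049 0.2748 0.    ] [0.699  0.4363 0.    ]
0.05 [0.6811 0.2751 0.05  ] [0.6759 0.4179 0.05  ]
0.1 [0.6574 0.2753 0.1   ] [0.6528 0.3995 0.1   ]
0.15 [0.6336 0.2756 0.15  ] [0.6297 0.381  0.15  ]
```

```bash
python3 -m pendant '[{"tx":0.65,"ty":0.34,"tz":0.3,"spin":0,"claw":0},{"tx":0.65,"ty":0.34,"tz":0.3,"spin":0,"claw":0},{"tx":0.66,"ty":0.34,"tz":0.3,"spin":0,"claw":0},{"tx":0,"ty":0,"tz":0.3,"spin":0,"claw":0},{"tx":0,"ty":0,"tz":0,"spin":0,"claw":0},{"tx":0,"ty":0,"tz":0,"spin":0,"claw":0}]'
python3 - <<'E'
from h import *
i=cams.camera_info("wrist");im=cams.read_camera("wrist")
cv2.imwrite("pics/w7.png",im[:,:,::-1])
u,v=proj("wrist",(.548,.369,.066),i).astype(int);print(env.get_obs()["tool_pos"],u,v)
top(im,i,(70,80,40),(95,255,255),(u-60,max(v-60,0),120,120),.066,"cup")
E
```

```text
time_s: 25.98
tool_pos: [0.5489, 0.2997, 0.227]
tool_rot: [179.9, 0.1, 91.9]
force: [-0.2, -1.3, 0.1]
grip_width: 0.087
grasp_force: 0.0
[0.5489 0.3    0.2273] 321 139
cup centre [0.5487 0.3702] diam 0.04819923875926391 touches edge False
```

```bash
python3 -m pendant '[{"tx":0.7,"ty":0.02,"tz":0.4,"spin":0,"claw":0},{"tx":0.7,"ty":0.03,"tz":0.4,"spin":0,"claw":0},{"tx":0,"ty":0,"tz":0.8,"spin":0,"claw":0},{"tx":0,"ty":0,"tz":0,"spin":0,"claw":0},{"tx":0,"ty":0,"tz":0,"spin":0,"claw":0}]'
```

```text
time_s: 26.65
tool_pos: [0.5495, 0.3709, 0.1482]
tool_rot: [179.9, -0.0, 91.9]
force: [1.0, -0.5, 1.4]
grip_width: 0.0872
grasp_force: 0.0
```

```bash
python3 -m pendant '[{"tx":-0.01,"ty":-0.01,"tz":0.7,"spin":0,"claw":0},{"tx":0,"ty":0,"tz":0.7,"spin":0,"claw":0},{"tx":0,"ty":0,"tz":0.4,"spin":0,"claw":0.1},{"tx":0,"ty":0,"tz":0.22,"spin":0,"claw":0.2},{"tx":0,"ty":0,"tz":0,"spin":0,"claw":0.3},{"tx":0,"ty":0,"tz":0,"spin":0,"claw":0.38},{"tx":0,"ty":0,"tz":0,"spin":0,"claw":0.43},{"tx":0,"ty":0,"tz":0,"spin":0,"claw":0.5},{"tx":0,"ty":0,"tz":0,"spin":0,"claw":1},{"tx":0,"ty":0,"tz":0,"spin":0,"claw":1}]' 15
```

```text
time_s: 27.9
tool_pos: [0.5479, 0.3711, 0.0457]
tool_rot: [180.0, -0.0, 92.0]
force: [-0.5, -0.9, 2.8]
grip_width: 0.0447
grasp_force: 15.0
```

```bash
python3 -m pendant '[{"tx":0,"ty":0,"tz":-0.4,"spin":0,"claw":1},{"tx":0,"ty":0,"tz":-0.8,"spin":0,"claw":1},{"tx":-0.5,"ty":-0.15,"tz":-0.8,"spin":0,"claw":1},{"tx":-0.9,"ty":-0.15,"tz":0,"spin":0,"claw":1},{"tx":-0.9,"ty":-0.15,"tz":0,"spin":0,"claw":1},{"tx":-0.9,"ty":-0.15,"tz":0,"spin":0,"claw":1},{"tx":-0.9,"ty":-0.15,"tz":0,"spin":0,"claw":1},{"tx":-0.9,"ty":-0.15,"tz":0,"spin":0,"claw":1},{"tx":-0.9,"ty":-0.15,"tz":0,"spin":0,"claw":1},{"tx":-0.9,"ty":-0.15,"tz":0,"spin":0,"claw":1}]'
python3 -m pendant '[{"tx":-0.9,"ty":-0.2,"tz":0,"spin":0,"claw":1},{"tx":-0.71,"ty":-0.15,"tz":0,"spin":0,"claw":1},{"tx":0,"ty":0,"tz":0,"spin":0,"claw":1},{"tx":0,"ty":0,"tz":0,"spin":0,"claw":1},{"tx":0,"ty":0,"tz":0,"spin":0,"claw":1}]'
```

```text
time_s: 29.15
tool_pos: [0.4998, 0.0278, 0.1463]
tool_rot: [179.9, 0.1, 92.1]
force: [1.1, -0.8, -1.8]
grip_width: 0.0445
grasp_force: 15.0
time_s: 29.78
tool_pos: [0.4855, -0.0505, 0.1456]
tool_rot: [180.0, -0.0, 92.2]
force: [0.8, 0.5, -1.4]
grip_width: 0.0444
grasp_force: 15.0
```

```bash
python3 -m pendant '[{"tx":-0.02,"ty":0,"tz":0.6,"spin":0,"claw":1},{"tx":0,"ty":0,"tz":0.7,"spin":0,"claw":1},{"tx":0,"ty":0,"tz":0.4,"spin":0,"claw":1},{"tx":0,"ty":0,"tz":0.2,"spin":0,"claw":1},{"tx":0,"ty":0,"tz":0.07,"spin":0,"claw":1},{"tx":0,"ty":0,"tz":0,"spin":0,"claw":1},{"tx":0,"ty":0,"tz":0,"spin":0,"claw":1}]'
```

```text
time_s: 30.65
tool_pos: [0.486, -0.0532, 0.0476]
tool_rot: [179.9, 0.0, 92.0]
force: [-0.8, 0.4, -0.8]
grip_width: 0.0448
grasp_force: 15.0
```

```bash
python3 -m pendant '[{"tx":0,"ty":0,"tz":0.03,"spin":0,"claw":1},{"tx":0,"ty":0,"tz":0,"spin":0,"claw":1},{"tx":0,"ty":0,"tz":0,"spin":0,"claw":0.35},{"tx":0,"ty":0,"tz":0,"spin":0,"claw":0.2},{"tx":0,"ty":0,"tz":0,"spin":0,"claw":0.15},{"tx":0,"ty":0,"tz":0,"spin":0,"claw":0.1},{"tx":0,"ty":0,"tz":-0.6,"spin":0,"claw":0.1},{"tx":0,"ty":0,"tz":-1,"spin":0,"claw":0},{"tx":0,"ty":0,"tz":-1,"spin":0,"claw":0},{"tx":0,"ty":0,"tz":-1,"spin":0,"claw":0}]'
python3 -m pendant '[{"tx":-0.4,"ty":0,"tz":-1,"spin":0,"claw":0},{"tx":-0.9,"ty":0,"tz":-1,"spin":0,"claw":0},{"tx":-0.9,"ty":0,"tz":-1,"spin":0,"claw":0},{"tx":-0.9,"ty":0,"tz":-0.4,"spin":0,"claw":0},{"tx":-0.9,"ty":0,"tz":0,"spin":0,"claw":0},{"tx":-0.9,"ty":0,"tz":0,"spin":0,"claw":0},{"tx":-0.8,"ty":0,"tz":0,"spin":0,"claw":0},{"tx":0,"ty":0,"tz":0,"spin":0,"claw":0},{"tx":0,"ty":0,"tz":0,"spin":0,"claw":0}]'
python3 - <<'E'
from h import *
i=cams.camera_info("wrist");im=cams.read_camera("wrist");print(env.get_obs()["tool_pos"])
cv2.imwrite("pics/w8.png",im[:,:,::-1])
import pickle;pickle.dump(i,open("w8.pkl","wb"))
for k,p in dict(bottle=(.492,-.249,.114),slide=(.489,-.157,.038),cup=(.485,-.052,.066)).items():print(k,proj("wrist",p,i))
E
```

```text
time_s: 31.9
tool_pos: [0.485, -0.0529, 0.2269]
tool_rot: [180.0, 0.0, 92.0]
force: [0.6, -0.8, -0.1]
grip_width: 0.0866
grasp_force: 0.0
time_s: 33.02
tool_pos: [0.4954, -0.3305, 0.388]
tool_rot: [180.0, -0.1, 92.1]
force: [-0.2, 0.9, 1.0]
grip_width: 0.0871
grasp_force: 0.0
[ 0.4956 -0.3299  0.3884]
bottle [319.5831 126.7075]
slide [320.1708  59.4876]
cup [320.0974 -20.1428]
```

View pics/w8.png

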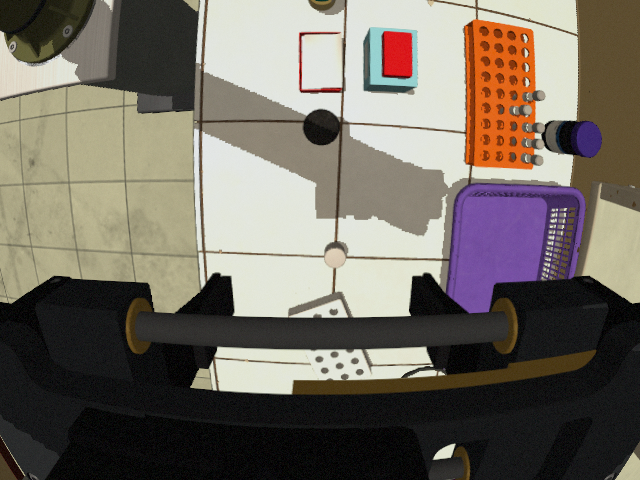

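The bottle cap is at (321,127), as predicted, and the slide box and carton stack are in place. The cup is just beyond the top edge, so I'll shift for a full check.

```bash
python3 -m pendant '[{"tx":0.9,"ty":0,"tz":-0.2,"spin":0,"claw":0},{"tx":0.9,"ty":0,"tz":0,"spin":0,"claw":0},{"tx":0.5,"ty":0,"tz":0,"spin":0,"claw":0},{"tx":0,"ty":0,"tz":0,"spin":0,"claw":0},{"tx":0,"ty":0,"tz":0,"spin":0,"claw":0}]'
python3 - <<'E'
from h import *
i=cams.camera_info("wrist");im=cams.read_camera("wrist");cv2.imwrite("pics/w9.png",im[:,:,::-1])
B=lambda p,r:(lambda u:(int(u[0]-r),max(int(u[1]-r),0),2*r,2*r))(proj("wrist",p,i))
r=quad(im,i,(0,110,30),(12,255,255),B((.489,-.157,.038),37),.038,"slide")
c=top(im,i,(70,80,40),(95,255,255),B((.485,-.052,.066),40),.066,"cup")
b=top(im,i,(0,0,0),(180,255,75),B((.492,-.249,.114),35),.114,"bottle")
a=np.radians(r[2] if r[2]<45 else r[2]-90);R=np.array([[np.cos(a),np.sin(a)],[-np.sin(a),np.cos(a)]]);s=np.array(r[0])/1000
print("cup",R@(c-s),"bottle",R@(b-s),"tally px",proj("wrist",(.48,.052,.027),i),"swab",R@(np.array([.579,-.154])-s))
E
```

```text
time_s: 33.7
tool_pos: [0.4907, -0.2182, 0.3981]
tool_rot: [-180.0, 0.1, 91.9]
force: [0.1, -1.2, -0.1]
grip_width: 0.087
grasp_force: 0.0
slide [ 0.4889 -0.1572] [55.9 79.3] 2.0
cup centre [ 0.4873 -0.055 ] diam 0.04554562736690432 touches edge False
bottle centre [ 0.5028 -0.2359] diam 0.060046669018264 touches edge False
cup [0.002  0.1022] bottle [ 0.0111 -0.0792] tally px [319.3229  -2.6526] swab [0.0901 0.    ]
```

View pics/w9.png

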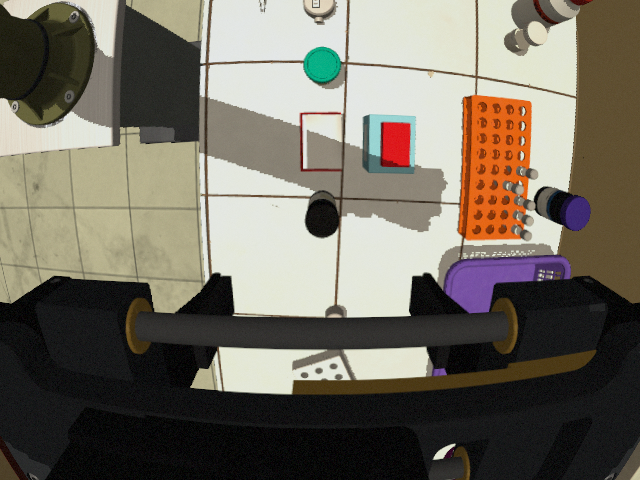

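The cup (322,65), slide box (321,142), stack and counter (319,5) all line up. The bottle mask picked up the bottle's body as well, so I'll cast the cap centre from both pictures instead.

```bash
python3 - <<'E'
from h import *
import pickle
print(cast("wrist",321,127,.114,pickle.load(open("w8.pkl","rb"))),cast("wrist",322,219,.114))
print(env.get_obs()["time_s"],env.sign_off())
E
```

```text
[ 0.4936 -0.2493  0.114 ] [ 0.4938 -0.2459  0.114 ]
the job is handed in; nothing more can be done
33.75 None
```

The job is handed in at 33.75 s. By my last measurements in the slide box's frame, the swab carton is 90 mm behind, the cup about 102 mm towards the counter, the bottle about 90 mm on the far side, and the lancet carton within about 2 mm of the swab carton's centre; `sign_off()` gave no verdict.

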